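Shut the window gate and show the spice jar in it

ROBOT

A 6-joint arm with a two-finger parallel gripper is mounted at the origin on a cart in front of the work surface, level with it; the furniture and walls round the work are solid. World frame = base frame: x ahead of the robot, y to its left, z up, the work surface at z = 0. Lengths are in m, angles in degrees, forces in N, time in s.
With the tool pointing down it reaches from about 0.325 to 0.85 m from the base axis. Payload 15.5 kg.
Tool frame: the origin (TCP) lies midway between the tips of the shut fingers; the grasp point (between the pads) lies 19 mm behind it; z points along the fingers, y is the line along which they close (so a half turn about z gives the same grasp; the last joint's range is limited). The gripper opens to 91 mm and grips with 3 to 60 N. Pads are 32 mm wide; open, the fingers measure 118 mm over their backs; the gripper's body (76 mm by 178 mm) begins 60 mm behind the grasp point.
Start: joints at [-73.94, 28.281, 77.091, -0, 74.628, -5.472], TCP at [0.229, -0.581, 0.214] pointing down, gripper open.
Joint ranges: [-166.48, 166.48], [-47.26, 123.95], [12.59, 153.08], [-70.14, 250.14], [6.76, 159.57], [-176.63, 176.63]. Speed limits (degrees/s): [108.29, 108.29, 147.25, 172.46, 172.46, 172.46].

INTERFACE

Orientations are given as a 3x3 rotation matrix whose columns are the frame's x, y, z axes.
In Python, from bench import ctrl gives the robot as it stands. The module is installed in compiled form; this text tells all that it offers. Calls block until the motion is done:
- ctrl.goto(position, orientation): joint-space move of the TCP to a pose.
- ctrl.move_l(position, vel=0.15, ori=None, contact_N=None): straight line of the TCP; ori=None keeps the orientation; vel is the mean speed in m/s. With contact_N (N) it stops when the force on the tool has changed by that much, and returns True; else False.
- ctrl.movej(angles): joint-space move.
- ctrl.command_gripper(opening): opening from 0.0 (shut) to 1.0 (fully open); the grip force is fixed at half the most; returns when the fingers have stopped.
- ctrl.sleep(seconds).
- ctrl.ik(position, orientation): joint angles nearest the present ones, or None.
- ctrl.read_camera(name): name is "scene" or "top" or "wrist"; returns the picture (480x640x3 uint8, blue, green, red); there is no depth.
- ctrl.camera_params(name): a dict with "fx", "fy", "cx", "cy" (pixels), "pose" (4x4, takes a point from camera to world coordinates); the wrist camera has in their place "T_tool_cam" (4x4, takes a point from camera to tool coordinates, whose origin is the TCP and whose axes are the flange's). Camera axes: x right, y up, looking along -z (the intrinsics and any distortion apply to the point x, -y, -z); pixel columns grow to the right and rows downward; lengths in m; the calibration is good to about 2 mm. A picture is of the moment at which its call begins: read the wrist's pose just before it. camera_params takes no time and is no camera call.
A pose or a line that the arm cannot do raises ctrl.MotionError and nothing moves.
- ctrl.sign_off(): hands the job in; it is judged then, once.
Readings, each from a call of its own:
- ctrl.current_t(): time.
- ctrl.current_q(): joint angles.
- ctrl.current_dq(): joint speeds.
- ctrl.current_effort(): joint torques, N m.
- ctrl.current_tool_pos(): TCP position.
- ctrl.current_eef_rot(): TCP orientation.
- ctrl.current_contact_force(): force on the tool from outside, world axes, zero at the start.
- ctrl.current_wrist_torque(): the same for the moment, N m.
- ctrl.current_grip_width(): opening from 0.0 (shut) to 1.0 (fully open).
- ctrl.current_grasp_force(): force on a finger pad.
Only numpy, scipy, OpenCV 4.12 (cv2) and the standard library are available. Lean on these libraries where they do the work, as an engineer would, in place of code of your own. Each camera call takes 0.05 s, during which the arm holds its last target. There are 200 camera calls.

TASK

First push the open window gate of the little jar carousel fully shut, so that it seats on its spring catch. Then turn the carousel by the bar on top of its post, keeping off the jars, until the slim tall spice jar stands squarely in the middle of the gate's window, and finish still gripping the bar with the turntable held at rest; leave the coin tin, the bell and the price card that stand near it where they are.

Things in the scene. Friction and masses are not known exactly. Their poses are not given: they have to be found in the camera images.
- stand: fixed wooden foot of the jar carousel, a disc of radius 112 mm and 14 mm thick with a square front 194 mm wide. Origin on the turntable axis, at the underside (on the table). Its own -x axis is its front, where the gate is; z up. Two 16 x 14 mm posts, 136 mm high, stand on the front 118 mm from the axis, on either side of the gate
- gate (a joint): hinge of the window gate in rad: 0 = fully shut and seated, grows as the gate swings out, away from the jars; stop at 0. It starts about 0.6 to 1.15 open and stays where it is left (stiff hinge). In the last 0.1 rad it rides over a spring catch (about 3 to 5 N at the free edge) and then snaps in by itself
- gate_hinge (a point): point on the gate's upright hinge axis, 108 mm above the table; the axis is at stand-frame x = -118, y = +74 mm. The gate is a wooden frame 148 mm wide, 14 mm thick, from 18 to 132 mm above the table, with a window 76 mm wide between two 34 mm wide solid uprights; shut, it runs from the hinge along the stand's -y axis
- gate_push (a point): middle of the outer face of the gate's free upright, 122 mm from the hinge axis, 108 mm above the table: push here with closed fingers. The point's own -x axis is the outward normal of the gate, y runs along the gate towards the hinge
- turntable (a joint): angle of the turntable in rad, turns endlessly, grows anticlockwise seen from above; 0 (or any whole turn) = spice jar in the middle of the window. It starts between 0.9 and 5.4. Slight friction (about 0.04 N m), stays where it is left
- bar_grip (a point): grip point of the dark wooden bar on top of the central post, on the turntable axis, 168 mm above the table. The bar is 64 mm long, 18 mm thick, upright sides, from 140 to 186 mm above the table; the point's x axis runs along the bar, y across it; the bar points at the spice jar on one end (its -x). Grip it across its thickness from above
- grip_bar: the same bar, rigid with the turntable; origin on the axis 140 mm above the table
- jar_axis (a point): centre of the lid of the spice jar, the slimmest and tallest jar (42 mm wide, 96 mm high, top at 135 mm above the table), 62 mm from the turntable axis
- window_mark (a point): fixed point that the spice jar's lid centre must reach: in front of the middle of the window, 62 mm from the turntable axis towards the gate, 135 mm above the table
- spice_jar: the slim spice jar, fixed in its cup on the turntable; origin under it. The four cups stand 90 degrees apart on a circle of 62 mm radius, the spice jar across from the food tin
- jam_jar_a: stout jam jar 62 mm wide, 86 mm high, top at 125 mm above the table, fixed on the turntable
- jam_jar_b: second jam jar, the same, on the other side of the turntable
- tomato_tin: food tin 57 mm wide, 72 mm high, fixed on the turntable, across from the spice jar
- coin_tin: bystander: closed coin tin (the one near the carousel, not the one at the back of the table) 113 x 154 x 58 mm, to the right of the carousel; origin under its centre
- call_bell: bystander: counter bell 76 mm wide, 56 mm high, beyond the gate to the left; origin under its centre
- price_card: bystander: price card 92 mm high in a wooden foot, to the right; origin under its centre

How it is judged (in metres and radians):
On the way, in this order (a step that is already met when the one before it is completed fails the run):
1. the gate is shut on its catch (value of joint gate below 0.03 rad), for 0.2 s.
2. the bar is gripped before the spice jar has been brought round (horizontal distance between jar_axis and window_mark above 0.02 m and contact force between the fingers and grip_bar above 3 N), for 0.1 s.
3. the spice jar stands in the middle of the window while the bar is gripped (horizontal distance between jar_axis and window_mark below 0.01 m and contact force between the fingers and grip_bar above 3 N), for 0.2 s.
At the end, for the whole second after the job is handed in: The gate is seated (under 0.03 rad), the spice jar's axis is within 10 mm of the mark in the middle of the window, the turntable is at rest (under 0.05 rad/s) and the fingers still grip the bar with more than 3 N (all of step 3 and value of joint gate below 0.03 rad and velocity of joint turntable between -0.05 and 0.05 rad/s); the arm keeps its last pose, push and grip.
It fails at once if a jar or the food tin on the turntable is touched by the robot (contact force between any of the arm, the fingers and spice_jar above 2 N or contact force between any of the arm, the fingers and jam_jar_a above 2 N or contact force between any of the arm, the fingers and jam_jar_b above 2 N or contact force between any of the arm, the fingers and tomato_tin above 2 N).
It fails at once if the coin tin, the bell or the price card is moved (distance of any of coin_tin, call_bell, price_card from where it was at the start of the episode above 0.02 m).
It also fails if it takes over 72 s, if anything falls off the work surface, if the arm or the gripper's body presses on something with over 40 N, if the wrist force passes 120 N, or if a joint passes its speed limit or range.

## Working session

There is one attempt and no reset: what is moved stays moved. The work goes in short steps, each a Python script; the robot and the scene stay as the last script left them, time stands still between calls to the robot, and variables do not carry over. Pictures are saved under pics/ and viewed, at most 10 in all, crops included, and the job is handed in when it is done.

```bash
mkdir -p pics
python3 - <<'E'
from bench import ctrl
import cv2,numpy as np
for n in("scene","top"):
    cv2.imwrite(f"pics/{n}0.png",ctrl.read_camera(n)); p=ctrl.camera_params(n); print(n,{k:(np.round(v,4).tolist()) for k,v in p.items() if not isinstance(v,str)})
print(ctrl.camera_params("wrist"),ctrl.current_eef_rot())
E
```

```text
scene {'fx': 467.588, 'fy': 467.588, 'cx': 328.8636, 'cy': 242.9682, 'pose': [[-0.8584, 0.2048, -0.4703, 0.0499], [-0.5128, -0.318, 0.7975, 0.8375], [0.0138, 0.9257, 0.378, 0.5471], [0.0, 0.0, 0.0, 1.0]]}
top {'fx': 444.1878, 'fy': 444.1878, 'cx': 317.89, 'cy': 236.3604, 'pose': [[-0.0166, 0.9804, -0.1961, 0.3709], [-0.9998, -0.0134, 0.0177, -0.036], [0.0147, 0.1964, 0.9804, 1.1041], [0.0, 0.0, 0.0, 1.0]]}
{'fx': 347.03130349093493, 'fy': 347.03130349093493, 'cx': 317.52003844946717, 'cy': 245.3137562747541, 'T_tool_cam': array([[ 9.05736809e-04,  9.62169241e-01,  2.72450970e-01,
         7.56995563e-02],
       [ 9.99999294e-01, -6.61786438e-04, -9.87280811e-04,
        -9.31098394e-04],
       [-7.69626872e-04,  2.72451671e-01, -9.62169161e-01,
        -1.69552168e-01],
       [ 0.00000000e+00,  0.00000000e+00,  0.00000000e+00,
         1.00000000e+00]])} [[ 9.30220078e-01  3.67002067e-01 -2.98511000e-04]
 [ 3.67002175e-01 -9.30219517e-01  1.02617626e-03]
 [ 9.89280496e-05 -1.06412395e-03 -9.99999429e-01]]
```

View pics/scene0.png

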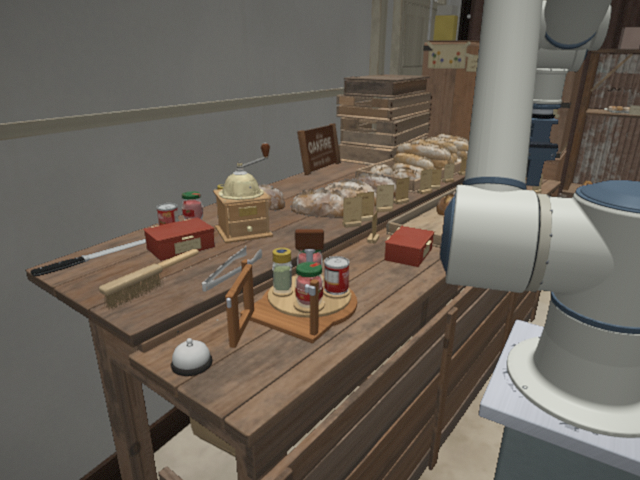

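View pics/top0.png

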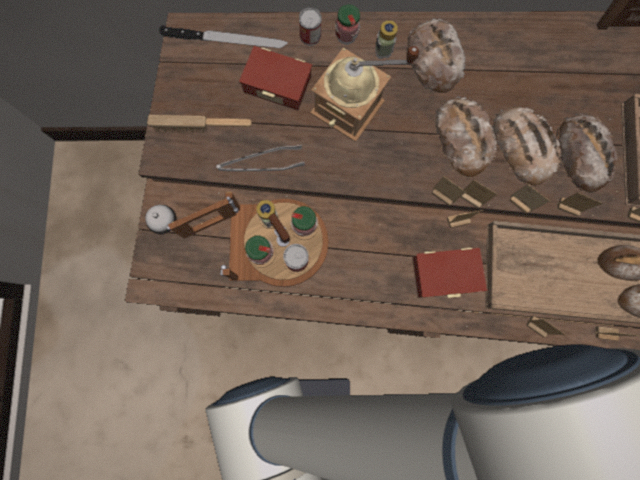

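The scene picture shows the carousel with its gate swung out to the left. In the top view the turntable is near (285,243), the posts are near (235,200) and (227,270), and the gate's free end is near (172,228). I'll enlarge the top view to get exact pixels.

```bash
cat > h.py <<'E'
from bench import ctrl
import cv2,numpy as np
def cast(n,u,v,z):
    p=ctrl.camera_params(n); T=p["pose"] if n!="wrist" else WT(p)
    d=T[:3,:3]@np.array([(u-p["cx"])/p["fx"],-(v-p["cy"])/p["fy"],-1]); o=T[:3,3]
    return o+d*(z-o[2])/d[2]
def WT(p):
    T=np.eye(4);T[:3,:3]=ctrl.current_eef_rot();T[:3,3]=ctrl.current_tool_pos();return T@p["T_tool_cam"]
def proj(n,P):
    p=ctrl.camera_params(n); T=p["pose"] if n!="wrist" else WT(p)
    c=np.linalg.inv(T)@np.append(P,1); return p["cx"]+p["fx"]*c[0]/-c[2],p["cy"]-p["fy"]*c[1]/-c[2]
E
python3 - <<'E'
from h import *
im=cv2.imread("pics/top0.png")[180:300,140:340]
cv2.imwrite("pics/topc.png",cv2.resize(im,None,fx=4,fy=4,interpolation=cv2.INTER_CUBIC))
E
```

```text
(no output)
```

View pics/topc.png

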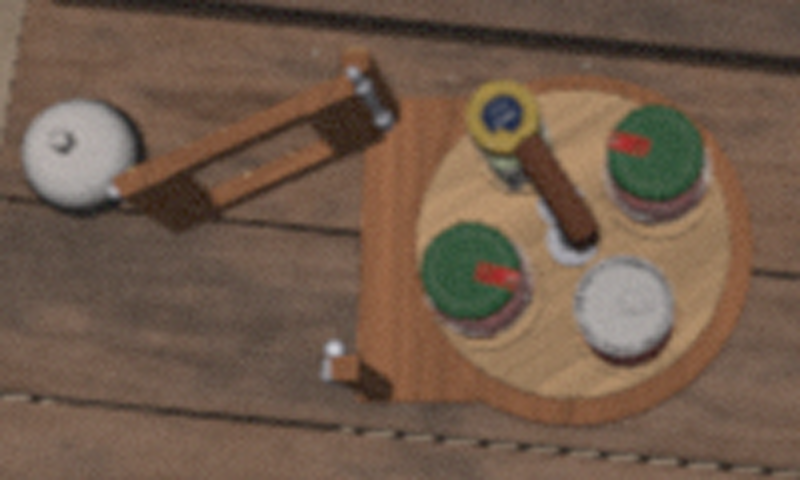

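The crop shows, in crop pixels: the spice lid at (503,117), jam lids at (657,153) and (472,270), and the tin at (624,308). The bar runs from (525,145) to (588,245), the post tops are at (356,58) and (343,367), and the gate's top edge runs from (120,188) to (350,90).

Run:
```python
from h import *
c=lambda u,v,z:cast("top",140+u/4,180+v/4,z)[:2]
P=dict(spice=c(503,117,.135),ja=c(657,153,.125),jb=c(472,270,.125),tin=c(624,308,.111),bar1=c(525,145,.186),bar2=c(588,245,.186),pH=c(356,58,.136),pF=c(343,367,.136),gfree=c(120,188,.132),ghin=c(350,90,.132),bell=c(80,155,.03))
for k,v in P.items(): print(k,v.round(4))
ax=(P["spice"]+P["ja"]+P["jb"]+P["tin"])/4; print("axis jars",ax,"bar mid",(P["bar1"]+P["bar2"])/2, "jam mid",(P["ja"]+P["jb"])/2,"sp-tin mid",(P["spice"]+P["tin"])/2)
print("spice-tin len",np.linalg.norm(P["spice"]-P["tin"]),np.linalg.norm(P["ja"]-P["jb"]))
m=(P["pH"]+P["pF"])/2;f=m-ax; print("front dir",np.degrees(np.arctan2(f[1],f[0])),np.linalg.norm(f)); d=P["pF"]-P["pH"];print("post line",np.degrees(np.arctan2(d[1],d[0])),np.linalg.norm(d))
g=P["gfree"]-P["ghin"];print("gate dir",np.degrees(np.arctan2(g[1],g[0])),np.linalg.norm(g))
s=P["spice"]-P["tin"];print("spice dir",np.degrees(np.arctan2(s[1],s[0])))
b=P["bar1"]-P["bar2"];print("bar dir",np.degrees(np.arctan2(b[1],b[0])))
```

```text
spice [0.6285 0.0627]
ja [ 0.609  -0.0234]
jb [0.5432 0.0805]
tin [ 0.5227 -0.0037]
bar1 [0.5994 0.0458]
bar2 [0.5449 0.0125]
pH [0.6637 0.1457]
pF [0.4886 0.1488]
gfree [0.5911 0.276 ]
ghin [0.6462 0.1494]
bell [0.6355 0.3343]
axis jars [0.57585091 0.02901953] bar mid [0.5721948  0.02916239] jam mid [0.57610162 0.02851373] sp-tin mid [0.5756002  0.02952532]
spice-tin len 0.12494621869655033 0.12300065219807076
front dir 89.86480479634383 0.11827329582097168
post line 178.9811822293136 0.17516924001747247
gate dir 113.49920758080354 0.13798938270310587
spice dir 32.12674392759882
bar dir 31.393232427023587
```

```bash
cat >> h.py <<'E'
A=np.array([.5757,.029]); F=np.radians(89.4)       # turntable axis, front direction
f=np.array([np.cos(F),np.sin(F)]); r=np.array([f[1],-f[0]])
H=A+.118*f+.074*r                                   # hinge
def R(yaw):  # tool down, tool y at 'yaw' rad
    y=np.array([np.cos(yaw),np.sin(yaw),0]); z=np.array([0,0,-1.]); return np.column_stack([np.cross(y,z),y,z])
def gpose(op,off,z=.09,s=0):  # pusher pose for gate opening op
    d=F+np.pi/2-op; n=d-np.pi/2
    p=H+.122*np.array([np.cos(d),np.sin(d)])+off*np.array([np.cos(n),np.sin(n)])
    return np.append(p,z),R(d+s)
E
python3 - <<'E'
from h import *
print(H)
for s in(0,np.pi):
    for op in(1.15,.6,.1,0):
        q=ctrl.ik(*gpose(op,.03,.09,s)); print(s,op,gpose(op,.03)[0].round(3),None if q is None else np.round(q,0))
a=F-np.radians(57.5)
for s in(np.pi/2,-np.pi/2):
    for x in (a,F):
        q=ctrl.ik(np.append(A,.152),R(x+s)); print(s,None if q is None else np.round(q,0))
E
```

```text
[0.65093161 0.14621862]
0 1.15 [0.63 0.27 0.09] [ 18.  40.  75.  -0.  65. -95.]
0 0.6 [0.568 0.241 0.09 ] [  17.   35.   86.   -0.   59. -128.]
0 0.1 [0.533 0.189 0.09 ] [  14.   32.   93.   -0.   55. -160.]
0 0 [0.529 0.177 0.09 ] [  12.   32.   94.   -0.   54. -167.]
3.141592653589793 1.15 [0.63 0.27 0.09] [18. 40. 75. -0. 65. 85.]
3.141592653589793 0.6 [0.568 0.241 0.09 ] [17. 35. 86. -0. 59. 52.]
3.141592653589793 0.1 [0.533 0.189 0.09 ] [14. 32. 93. -0. 55. 20.]
3.141592653589793 0 [0.529 0.177 0.09 ] [12. 32. 94. -0. 54. 13.]
1.5707963267948966 [  -3.   28.   88.   -0.   63. -125.]
1.5707963267948966 None
-1.5707963267948966 [-3. 28. 88. -0. 63. 55.]
-1.5707963267948966 [-3. 28. 88. -0. 63. -2.]
```

```bash
cat > gate.py <<'E'
from h import *
S=np.pi; T=ctrl.current_contact_force
ctrl.command_gripper(0.0)
p,o=gpose(1.15,.06,.27,S); ctrl.goto(p,o)
p,_=gpose(1.15,.06,.09,S); ctrl.move_l(p,.12)
print("t",ctrl.current_t(),T().round(1))
p,_=gpose(1.15,.01,.09,S); hit=ctrl.move_l(p,.04,contact_N=2)
t=ctrl.current_tool_pos(); print("hit",hit,t.round(4),gpose(1.15,0)[0],ctrl.current_t(),T().round(1))
v=t[:2]-H; L=np.hypot(*v); a=np.arctan2(v[1],v[0]); off=.023
op=F+np.pi/2-a-np.arctan2(off,.122); print("opening",op,"offset at 1.15",(t-gpose(1.15,0)[0])[:2]@[np.cos(F-1.15),np.sin(F-1.15)])
E
python3 gate.py
python3 - <<'E'
from h import *
cv2.imwrite("pics/top1.png",cv2.resize(ctrl.read_camera("scene")[180:420,100:420],None,fx=2,fy=2))
E
```

```text
t 6.4833 [-0.7  0.3  0. ]
hit False [0.6116 0.2621 0.0899] [0.60226499 0.25809158 0.09      ] 7.8833 [-0.2 -0.2 -0. ]
opening 1.0465500544103705 offset at 1.15 0.010135395015212064
```

View pics/top1.png

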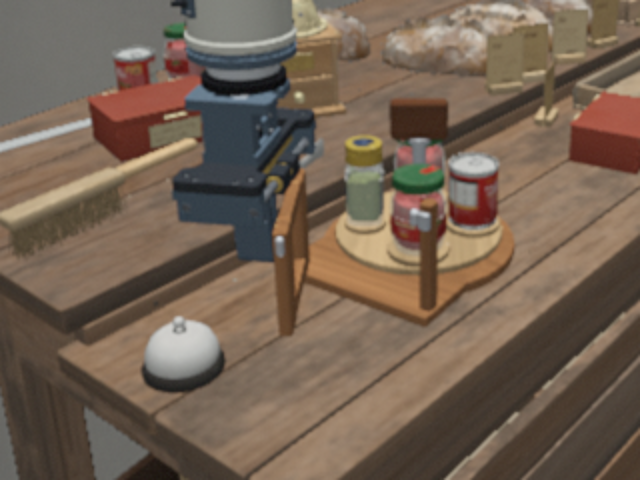

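The picture shows the closed fingers at about (262,240), on the outer side of the gate. They are clear of the bell at (183,350). I'll sweep the gate shut along its arc.

Run:
```python
from h import *
S=np.pi; T=ctrl.current_contact_force
for op in np.arange(1.1,.19,-.1):
    p,o=gpose(op,.02,.09,S); hit=ctrl.move_l(p,.08,ori=o,contact_N=20)
    print(round(op,2),hit,T().round(1))
    if hit: break
else:
    for op in (.1,.03,-.04,-.1):
        p,o=gpose(max(op,0),.02,.09,S); p[:2]+=min(op,0)*.122*f
        hit=ctrl.move_l(p,.03,ori=o,contact_N=14)
        print(round(op,2),hit,T().round(1),ctrl.current_tool_pos().round(4))
        if hit: break
print(ctrl.current_t())
cv2.imwrite("pics/s2.png",cv2.resize(ctrl.read_camera("scene")[180:420,100:420],None,fx=2,fy=2))
```

```text
1.1 False [ 0.6 -1.3  0.3]
1.0 False [ 0.5 -0.6  0.8]
0.9 False [0.2 0.  0.2]
0.8 False [-0.1 -0.3 -0.1]
0.7 False [0.  0.  0.2]
0.6 False [0.4 0.3 0.8]
0.5 False [ 0.6 -0.1 -0.4]
0.4 False [-0.3 -0.6 -0.4]
0.3 False [-0.   0.3 -0.3]
0.2 False [-0.1 -0.5  0.4]
0.1 False [1.2 1.4 0.5] [0.5322 0.1798 0.0901]
0.03 True [0.5 9.2 2.1] [0.5305 0.1742 0.09  ]
11.8167
```

View pics/s2.png

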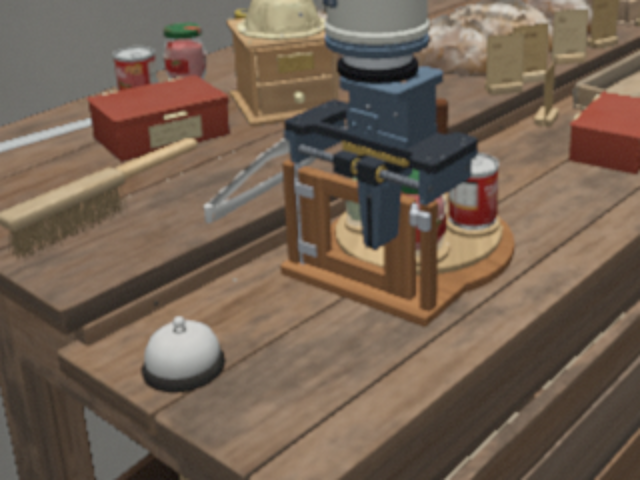

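The picture shows the gate nearly or fully shut, with the fingers at about (378,220) on the free upright. I'll press further to seat it.

Run:
```python
from h import *
T=ctrl.current_contact_force
for k in range(2):
    p=ctrl.current_tool_pos(); p[:2]-=.015*f
    hit=ctrl.move_l(p,.02,contact_N=18); print(hit,T().round(1),ctrl.current_tool_pos().round(4)); ctrl.sleep(.2); print(T().round(1),ctrl.current_tool_pos().round(4))
print(ctrl.current_t())
```

```text
True [-0.4  7.6  3.4] [0.5305 0.1744 0.09  ]
[-0.2  7.6  2.9] [0.5305 0.1743 0.09  ]
True [-0.7  6.7  2.5] [0.5305 0.1745 0.0901]
[-0.7  6.6  3.1] [0.5305 0.1745 0.09  ]
12.85
```

Run:
```python
from h import *
p=ctrl.current_tool_pos(); p[:2]+=.03*f; ctrl.move_l(p,.1); p[2]=.29; ctrl.move_l(p,.2)
ctrl.command_gripper(1.0)
ctrl.goto(np.append(A,.29),R(np.radians(32-90)))
im=ctrl.read_camera("wrist"); cv2.imwrite("pics/w1.png",im)
print(ctrl.current_t(),ctrl.current_contact_force(),proj("wrist",np.append(A,.186)),proj("wrist",np.append(A+.118*f,.132)))
np.savez("w1",R=ctrl.current_eef_rot(),p=ctrl.current_tool_pos())
```

```text
16.65 [-0.49687542  0.50624488  0.53876436] (np.float64(319.4235473015928), np.float64(243.7201553812479)) (np.float64(211.095980429112), np.float64(160.8787272227099))
```

View pics/w1.png

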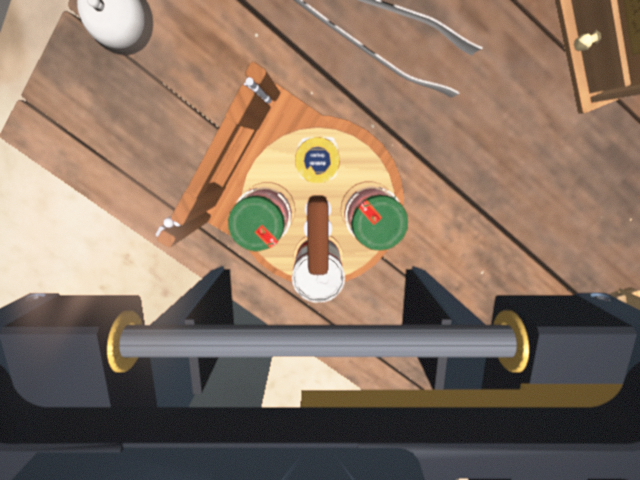

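The wrist view shows the gate closed between the posts at (258,70) and (166,237), and the bar from (318,197) to (317,273). The spice lid is at (317,160), the jam lids at (257,222) and (379,222), and the tin at (319,279). I'll check the gate angle and refine the axis.

Run:
```python
from h import *
c=lambda u,v,z:cast("wrist",u,v,z)[:2]
P=dict(sp=c(317,160,.135),ja=c(379,222,.125),jb=c(257,222,.125),tin=c(319,279,.111),b1=c(318,197,.186),b2=c(317,273,.186),pH=c(258,70,.136),pF=c(166,237,.136))
for k,v in P.items(): print(k,v.round(4))
print((P["sp"]+P["tin"])/2,(P["ja"]+P["jb"])/2,(P["b1"]+P["b2"])/2)
an=lambda d:np.degrees(np.arctan2(d[1],d[0]))
print("sp",an(P["sp"]-P["tin"]),"jam",an(P["ja"]-P["jb"])+90,"bar",an(P["b1"]-P["b2"]),"post",an(P["pF"]-P["pH"])-90, an((P["pF"]+P["pH"])/2-A))
im=cv2.imread("pics/w1.png")[55:255,140:300]
cv2.imwrite("pics/w1c.png",cv2.resize(im,None,fx=3,fy=3,interpolation=cv2.INTER_CUBIC))
```

```text
sp [0.6295 0.0652]
ja [ 0.6115 -0.0181]
jb [0.5476 0.0834]
tin [ 0.5248 -0.0031]
b1 [0.6074 0.0504]
b2 [0.5531 0.0171]
pH [0.6656 0.147 ]
pF [0.4911 0.1499]
[0.57712289 0.03105858] [0.57952677 0.03267055] [0.58025002 0.03373743]
sp 33.12925473718737 jam 32.178731979223635 bar 31.44928692629743 post 89.05404345988217 88.72200476351247
```

View pics/w1c.png

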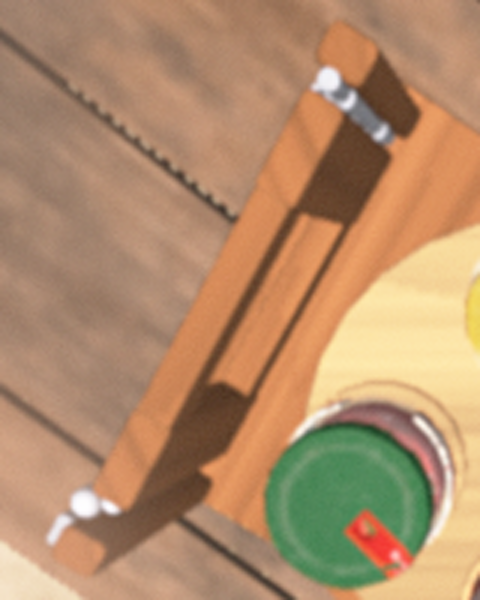

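The gate's top edge is parallel to the line of the posts to within about 1°, so it is seated. Next I grip the bar and turn.

Run:
```python
from h import *
T=ctrl.current_contact_force
A=np.array([.577,.031]); a0,a1=np.radians(32),np.radians(89.1); h=np.pi/2
ctrl.move_l(np.append(A,.20),.15,ori=R(a0-h))
print(ctrl.move_l(np.append(A,.152),.06,contact_N=10),T().round(1))
ctrl.command_gripper(0.0); ctrl.sleep(.3)
print("grip",ctrl.current_grip_width(),ctrl.current_grasp_force(),T().round(1),ctrl.current_wrist_torque(),ctrl.current_t())
for a in np.linspace(a0,a1,9)[1:]:
    ctrl.move_l(np.append(A,.152),.005,ori=R(a-h)) if 0 else ctrl.goto(np.append(A,.152),R(a-h))
    print(np.degrees(a).round(1),T().round(1),ctrl.current_wrist_torque().round(2),round(ctrl.current_t(),2))
ctrl.sleep(.5)
e=ctrl.current_eef_rot();print(np.degrees(np.arctan2(e[1,1],e[0,1])),ctrl.current_grasp_force(),ctrl.current_tool_pos())
cv2.imwrite("pics/w2.png",ctrl.read_camera("wrist"))
cv2.imwrite("pics/top2.png",ctrl.read_camera("top"))
```

```text
False [ 0.3 -0.5 -0.6]
grip 0.19508551001082144 30.002513229846954 [ 3.4 -6.5 -1.7] [-0.86936339 -0.29332897  0.0792016 ] 19.7583
39.1 [ 3.4 -7.5 -2.8] [-1.05 -0.34 -0.06] 20.01
46.3 [ 4.4 -9.7 -3.3] [-1.21 -0.44 -0.01] 20.26
53.4 [ 5.  -9.6 -4.3] [-1.25 -0.58  0.03] 20.51
60.6 [  6.8 -10.2  -4.6] [-1.42 -0.67  0.09] 20.76
67.7 [  7.3 -11.3  -5.6] [-1.53 -0.75  0.03] 21.01
74.8 [  7.9 -11.7  -6.2] [-1.57 -0.94  0.03] 21.26
82.0 [  9.5 -11.9  -7.9] [-1.69 -1.13  0.04] 21.51
89.1 [ 11.5 -12.1  -9.3] [-1.69 -1.21  0.07] 21.76
-0.916009725960475 30.006953179836273 [0.578589   0.02960428 0.15201981]
```

View pics/w2.png

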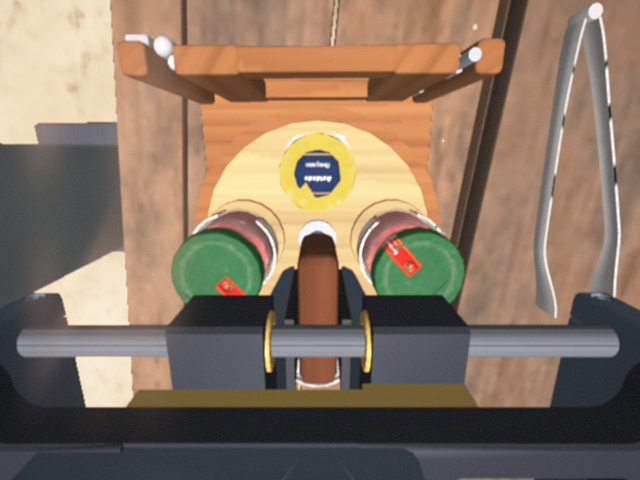

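The wrist view shows the spice lid at (317,173) and the gate and posts centred at column 314 or so, which is an error of about 2 mm. The gate is flush with the posts and the grip force is 30 N, so I'm handing in.

Run:
```python
from bench import ctrl
print(ctrl.sign_off(),ctrl.current_t())
```

```text
the job is handed in; nothing more can be done
the job is handed in; nothing more can be done
```

I pushed the gate shut onto its catch and turned the spice jar to about 2 mm from the middle of the window, judging by the wrist camera. I handed the job in with the bar still gripped at 30 N; no verdict was returned.

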